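# Fasten the draw latch of a microscope accessory case

## Task

The hard case on the microscope bench stands with its seam uppermost and its far half still gapes: fasten the draw latch on its top. Hook the wire loop over the keeper so that its crossbar sits down under the keeper's lip, then swing the lever back towards the robot and press it gently, over centre, until it lies flat and the seam is drawn shut; let go. The keeper's height is set by a screw, so lower the loop lightly, by feel (10 N at most), and slide it back under the lip until it stops. Never force the loop, the lever or the case, and leave the small tin on the case and the other things around it where they stand.

Things in the scene. Friction and masses are not known exactly. Their poses are not given: they have to be found in the camera images.
- case: Grey hard case, fixed to the bench, on its hinge edge: 160 (x) by 300 (y) by 166 mm high. Origin: centre of its underside. x points away from the robot (yaw within 0.4 rad), y along the seam, z up; seam at x = 0. The near half is rigid, the far half is joint shell. On the middle of the flat top (z = 166) a steel draw latch: lever on the near half, keeper on the far half.
- shell (a joint): Far half of the case, hinged at the seam's bottom (rad). 0: shut; a springy gasket holds it 0.036 open (6 mm at the top); latched it is at 0.005 to 0.01, pulled by some 22 N. Keeper, heights from its true seat: post back face 2.5 mm nearer the robot; lip from +3.4 to +6.9 mm reaching 2.5 mm beyond the seat; foot plate at -3.4 mm behind the post (1.8 mm play for the crossbar under the lip).
- latch (a point): Axis of the lever's hinge, on the case: at x = -22, y = 0, z = 180 mm of the case (14 mm over the top). Axes as the case's.
- lever (a joint): Lever angle (rad). 0: flat, free end towards the robot; grows as the free end rises and swings over towards the keeper; 1.57 upright, 2.7 the stop. Stiff hinge (0.03 N m): it stays where it is left. With the loop hooked, pressing it down takes 2 to 6 N at the free end, most at about 0.5 rad; below about 0.2 rad it is past centre and pulls itself flat.
- lever_end (a point): Point on the lever's outer face (the top face when flat), 6 mm from the free end, 48 mm from the hinge axis. The lever is a steel plate 28 mm wide (y), 4 mm thick; its outer face is 6 mm off the hinge axis (z = 186 mm of the case when flat). Axes turn with the lever: -x from hinge to free end, z out of the outer face.
- loop (a joint): Angle of the wire loop against the lever (rad). The loop's rise above level, seen pointing away from the robot, is joint loop minus joint lever (1.57: upright). Stiff pivot (0.015 N m): it stays where it is left. The pivot is on the lever, 15 mm from the hinge axis towards the free end and 2.5 mm below it when flat, so pulling the loop swings the lever.
- loop_bar (a point): Middle of the loop's crossbar. The loop is a frame of 5 mm round steel wire: two side wires 38 mm apart, 59.5 mm from pivot to crossbar, and the crossbar along y, ending in flat round bosses 10 mm across, 44 mm over their outer faces. It straddles the lever and the 26 mm wide keeper. x points from the pivot to the crossbar. It can be pinched across the bosses (fingers closing along y).
- keeper (a point): Highest setting of the crossbar's seat in the keeper, on the far half: shut, at x = 22, z = 178.4 mm of the case; 6 mm farther off while it gapes. The keeper is screw-adjusted: its true seat is 0 to 6 mm below this point and must be felt. It is a steel hook, 26 mm wide, open away from the robot; nothing stands behind it. Its shape: see joint shell.
- tin: Bystander: round steel tin, 36 mm across, 30 mm high, standing loose on the near half's top about 118 mm to +y of the latch. Origin: centre of its underside.
- objective: Bystander: steel microscope objective, 32 mm across, 46 mm high, standing on the bench in front of the case. Origin: centre of its underside.
- puck: Bystander: dark resin-mounted specimen, 32 mm across, 20 mm high, on the bench in front of the case. Origin: centre of its underside.
- slide_box: Bystander: flat grey box of slides, 90 by 70 by 25 mm, on the bench to +y of the case. Origin: centre of its underside.
- dish: Bystander: low glass dish, 80 mm across, 16 mm high, on the bench to -y of the case. Origin: centre of its underside.

How it is judged:
By the outcome, as a careful person would: the job done as asked, in the order asked, and still so for the second after the job is handed in, with the robot touching nothing.
It also fails if it takes over 58 s, if anything falls off the work surface, if the arm or the gripper's body presses on something with over 40 N, if the wrist force passes 120 N, or if a joint passes its speed limit or range.

## Robot

A 6-joint arm with a two-finger parallel gripper is mounted at the origin on the work surface. World frame = base frame: x ahead of the robot, y to its left, z up, the work surface at z = 0. Lengths are in m, angles in rad, forces in N, time in s.
With the tool pointing down it reaches from about 0.25 to 0.725 m from the base axis. Payload 9.7 kg.
Tool frame: the origin (TCP) lies midway between the tips of the shut fingers; the grasp point (between the pads) lies grip_point_offset behind it (grip_point_offset is the distance from the TCP to the grasp point, in m); z points along the fingers, y is the line along which they close (so a half turn about z gives the same grasp; the last joint's range is limited). The gripper opens to 85 mm and grips with 20 to 120 N. Pads are 22 mm wide; open, the fingers measure 114 mm over their backs; the gripper's body (76 mm by 85 mm) begins 54 mm behind the grasp point. The pads swing forward as they close: fully open they stand 13 mm farther back than shut.
Start: joints at [1.208, 0.087, 0.176, 1.66, 0, 1.571], TCP at [0.195, 0.514, 0.231] pointing down, gripper open.
Joint ranges: [-3.13, 3.13], [-0.85, 1.81], [-1.15, 1.24], [-2.2, 2.28], [-1.44, 1.52], [-3.14, 3.14]. Speed limits (rad/s): [2.22, 2.22, 2.57, 3.14, 3.14, 3.14].

## Interface

Orientations are given as a 3x3 rotation matrix whose columns are the frame's x, y, z axes.
In Python, from bench import * gives the robot as it stands.
- The arm moves only by the tool play_rows, never from a script. Its argument "increments" is one flat list of numbers, 7 for each row, row after row: the closure, from -1 (fully open) to 1 (shut), then the shift along the tool's x, y, z in mm, then the turn, a rotation vector about the tool's x, y, z in rad. In form: [fingers, tx, ty, tz, ax, ay, az, fingers, tx, ty, tz, ax, ay, az, ...]. A call has 1 to 10 rows; each row is the pose to reach, as a shift and turn from the pose commanded when the call began, along the tool's axes at that moment; what a row does not reach only later rows make up. A row lasts 1/12 s, in which the tool goes at most 41.7 mm and 7.16 degrees, less where a joint would pass 70% of its speed; a pose out of reach is approached as far as the arm can. A call with a gripper value outside its range is refused whole. The fingers move at their own pace and stop on an object; "force" is the grip in N (left out, the last holds). Time passes only in rows, so rows that repeat a pose let the fingers close. It gives the time, the measured TCP pose, the force, the opening and the grip force at its end, in the units of the state.
- get_obs(): the state, without advancing time (a new reading comes with each control period).
- capture(name): name is "scene" or "top" or "wrist"; returns a dict with "frame" (420x560x3 uint8, red, green, blue), "z_map" (420x560 float32, m along the optical axis (not along the pixel's ray), 0 where there is no reading), "fov_y" (degrees; the focal length in pixels is half the picture's height over the tangent of half this angle, whatever the lens; pixels are square), "cx", "cy" (the principal point, pixels), "R" (3x3) and "t" (3): a world point X has camera coordinates R X + t. Camera axes: x right, y down, z forward; pixel columns grow to the right and rows downward; lengths in m; the calibration is good to about 2 mm. The wrist camera is an equidistant fisheye: a pixel r from the principal point sees the ray r / f radians off the axis. A picture is of the moment at which its call begins.
- hand_in(): hands the job in; it is judged then, once.
Trained networks look in the newest picture that a camera, given by its name, has taken for a name from the list of things; names that differ only in an ending like _2 or _b are one class to them, and where a whole thing is asked for, a point or a joint stands for the part that bears it (a point fixed in the world has none). Each returns a list of dicts, best first, with "conf" (0 to 1); they miss things now and then, are a little off and sometimes report something else, mostly with a low value. They report only what shows in the picture. A call takes as long as a camera call.
- cut_out(camera, query): "pixels" (420x560 bool, what is visible of it) and "rect" ([left, top, right, bottom] in pixels, round what is visible of it).
- tip_of(camera, query): "point" ([column, row] in pixels: a listed point, or the origin of a listed thing).
The state is a dict: "time": time; "joint_positions": joint angles; "joint_velocities": joint speeds; "effort": joint torques, N m; "eef_pos": TCP position; "ee_rot": TCP orientation; "ft_force": force on the tool from outside, world axes, zero at the start; "wrist_torque": the same for the moment, N m; "opening": opening from 0.0 (shut) to 1.0 (fully open); "finger_force": force on a finger pad.
Only numpy, scipy, OpenCV 4.12 (cv2) and the standard library are available. Lean on these libraries where they do the work, as an engineer would, in place of code of your own. Each camera call takes 0.05 s, during which the arm holds its last target. There are 200 camera calls.

## Working session

There is one attempt and no reset: what is moved stays moved. The work goes in short steps, Python scripts to look and compute and a tool call to move; the robot and the scene stay as the last step left them, time stands still between calls to the robot, and variables do not carry over. Pictures are saved under pics/ and viewed, at most 10 in all, crops included, and the job is handed in when it is done.

Besides the shell and the picture viewer there is one more tool, called as name(argument=value, ...), one argument or row to a line, values as JSON. play_rows: Moves the arm, as the interface text tells. Its arguments: {"type":"object","properties":{"increments":{"type":"array","items":{"type":"number"}},"force":{"type":"number"}},"required":["increments"]}

```bash
mkdir -p pics; cat > h.py <<'E'
from bench import *
import numpy as np, cv2
def ray(c,u,v,fish):
    f=210/np.tan(np.radians(c["fov_y"])/2)
    d=np.array([u-c["cx"],v-c["cy"]])
    if fish:
        r=np.hypot(*d);th=r/f
        k=np.sin(th)/max(r,1e-9); q=np.array([d[0]*k,d[1]*k,np.cos(th)])
    else: q=np.array([d[0]/f,d[1]/f,1.])
    R=np.array(c["R"]);return -R.T@np.array(c["t"]),R.T@(q/np.linalg.norm(q)),q
def atz(c,u,v,z,fish=False):
    o,d,_=ray(c,u,v,fish);return o+d*(z-o[2])/d[2]
def deproj(c,u,v,fish=False):
    o,d,q=ray(c,u,v,fish);z=c["z_map"][int(round(v)),int(round(u))]
    return o+d*z/(q[2]/np.linalg.norm(q))
def tri(rs):
    A=0;b=0
    for o,d in rs:
        P=np.eye(3)-np.outer(d,d);A=A+P;b=b+P@o
    return np.linalg.solve(A,b)
def proj(c,X,fish=False):
    f=210/np.tan(np.radians(c["fov_y"])/2);q=np.array(c["R"])@X+np.array(c["t"])
    if fish:
        r=np.hypot(q[0],q[1]);k=f*np.arctan2(r,q[2])/max(r,1e-9);return np.array([c["cx"]+q[0]*k,c["cy"]+q[1]*k])
    return np.array([c["cx"]+f*q[0]/q[2],c["cy"]+f*q[1]/q[2]])
E
python3 - <<'E'
from h import *
np.set_printoptions(precision=4,suppress=True)
C={}
for n in("scene","top","wrist"):
    c=capture(n);C[n]=c;cv2.imwrite(f"pics/{n}0.png",c["frame"][...,::-1])
    print(n,c["fov_y"],ray(c,c["cx"],c["cy"],0)[:2])
    for q in("latch","lever_end","loop_bar","keeper","tin","case"):
        for r in tip_of(n,q)[:2]:
            p=r["point"];
            try:print(q,round(r["conf"],2),np.array(p),deproj(c,*p,n=="wrist"))
            except Exception as e:print(q,p,e)
for q in("latch","lever_end","loop_bar","keeper"):
    rs=[]
    for n in("scene","top"):
        r=tip_of(n,q)
        if r: rs.append(ray(C[n],*r[0]["point"],False)[:2])
    if len(rs)>1:print(q,"tri",tri(rs))
im=np.hstack([C["scene"]["frame"],C["top"]["frame"]])
print(get_obs())
E
```

```text
scene 57.68640644077717 (array([ 0.1989, -0.116 ,  0.8519]), array([ 0.4102,  0.2148, -0.8863]))
latch 0.79 [318.2 235.7] [ 0.4809 -0.0475  0.2327]
lever_end 0.88 [318.9 231.7] [ 0.5187 -0.0379  0.1682]
loop_bar 0.76 [332.8 216.5] [ 0.5229 -0.0556  0.2429]
keeper 0.92 [337.6 222.9] [ 0.5466 -0.0637  0.1824]
tin 0.84 [267.  209.6] [0.5015 0.069  0.1951]
case 0.64 [318.  263.9] [ 0.4586 -0.0648  0.164 ]
top 48.43977213585441 (array([0.3444, 0.0786, 1.1636]), array([ 0.1542, -0.0137, -0.9879]))
latch 0.8 [334.7 216.4] [ 0.4936 -0.046   0.2086]
loop_bar 0.74 [345.  198.9] [ 0.5237 -0.0626  0.244 ]
keeper 0.63 [341.9 194.7] [ 0.545  -0.0657  0.182 ]
tin 0.51 [275.  213.7] [0.5003 0.0778 0.1984]
case 0.84 [327.8 221.8] [ 0.4883 -0.0364  0.1665]
case 0.61 [362.2 283.6] [ 0.3577 -0.1299  0.0478]
wrist 65.70646984690485 (array([0.12  , 0.5435, 0.3741]), array([ 0.2969, -0.1121, -0.9483]))
tin 0.53 [ 16.3 389.1] [ 0.4477 -0.2932  0.0029]
latch tri [ 0.4932 -0.0454  0.2072]
loop_bar tri [ 0.5202 -0.0589  0.2521]
keeper tri [ 0.5434 -0.0644  0.1889]
{'time': 1.45, 'joint_positions': array([ 1.208 ,  0.0869,  0.1759,  1.6598, -0.    ,  1.5708]), 'joint_velocities': array([-0.0005,  0.0011,  0.0011,  0.0003,  0.0006,  0.0016]), 'effort': array([  0.0001, -52.0097,  46.4859,   0.0016,   0.    ,   0.    ]), 'eef_pos': array([0.1952, 0.5142, 0.2313]), 'ee_rot': array([[-0.9349,  0.3549,  0.    ],
       [ 0.3549,  0.9349, -0.    ],
       [-0.    , -0.    , -1.    ]]), 'ft_force': array([-0.5226,  0.9064,  0.1119]), 'wrist_torque': array([ 0.0322,  0.0186, -0.0143]), 'finger_force': 0.0, 'opening': 1.0008170426779983}
```

View pics/scene0.png

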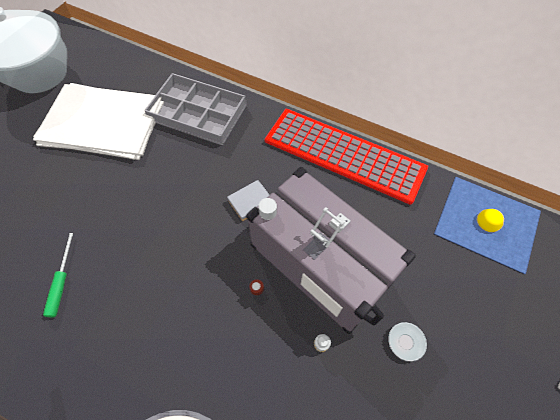

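View pics/top0.png

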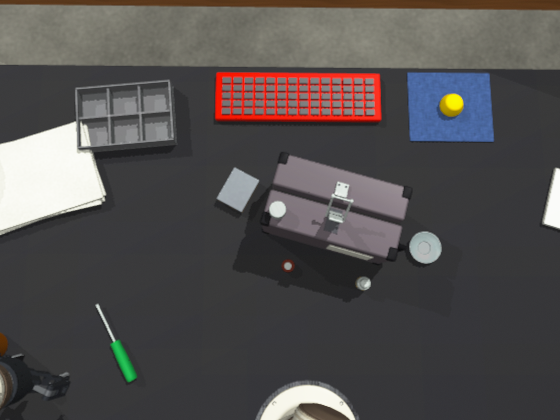

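```bash
cat >> h.py <<'E'
def cloud(c,fish=False):
    f=210/np.tan(np.radians(c["fov_y"])/2)
    v,u=np.mgrid[0:420,0:560].astype(float);dx,dy=u-c["cx"],v-c["cy"];z=c["z_map"]
    if fish:
        r=np.hypot(dx,dy)+1e-9;k=np.tan(r/f)/r
    else:k=1/f
    P=np.stack([dx*k*z,dy*k*z,z],-1)
    return (P-np.array(c["t"]))@np.array(c["R"]),z>0
E
python3 - <<'E'
from h import *
np.set_printoptions(precision=4,suppress=True)
for n in("top","scene"):
    c=capture(n);P,ok=cloud(c)
    m=ok&(abs(P[...,2]-.166)<.006)&(P[...,0]>.35)&(P[...,0]<.65)&(abs(P[...,1])<.3)
    Q=P[m];print(n,m.sum(),Q[:,2].mean())
    (cx,cy),s,a=cv2.minAreaRect(Q[:,:2].astype(np.float32));print(cx,cy,s,a)
    for h in(.171,.2):
        m=ok&(P[...,2]>h)&(P[...,0]>.44)&(P[...,0]<.62)&(P[...,1]<.03)&(P[...,1]>-.2)
        if h<.18: 
            for p in P[m][::12]:print(p)
E
```

```text
top 8723 0.16426178711404377
0.5249652862548828 -0.05733734369277954 (0.3032778203487396, 0.16919106245040894) 74.35303497314453
[ 0.5754 -0.0592  0.1711]
[ 0.5665 -0.0678  0.1712]
[ 0.5598 -0.0568  0.1712]
[ 0.5535 -0.062   0.18  ]
[ 0.5511 -0.0705  0.1809]
[ 0.5489 -0.0725  0.1815]
[ 0.5465 -0.0637  0.1821]
[ 0.5441 -0.055   0.1828]
[ 0.5293 -0.0404  0.2454]
[ 0.5423 -0.0745  0.1815]
[ 0.5409 -0.0687  0.1771]
[ 0.5253 -0.0545  0.245 ]
[ 0.5236 -0.0587  0.2434]
[ 0.5217 -0.0668  0.2431]
[ 0.5196 -0.0707  0.2436]
[ 0.5185 -0.0365  0.2262]
[ 0.5144 -0.0345  0.2257]
[ 0.5103 -0.0711  0.2266]
[ 0.5067 -0.0736  0.2238]
[ 0.5095 -0.0439  0.1814]
[ 0.5017 -0.0684  0.2163]
[ 0.5043 -0.0496  0.1868]
[ 0.5001 -0.0395  0.1993]
[ 0.4982 -0.067   0.2115]
[ 0.498  -0.0478  0.1996]
[ 0.4975 -0.0323  0.1884]
[ 0.4954 -0.0558  0.2026]
[ 0.4903 -0.0408  0.2213]
[ 0.4932 -0.0702  0.2038]
[ 0.4898 -0.0585  0.2119]
[ 0.4846 -0.0455  0.2322]
[ 0.4828 -0.0376  0.23  ]
[ 0.488  -0.0671  0.1956]
[ 0.4791 -0.048   0.2277]
scene 10227 0.1644642988550804
0.5251966118812561 -0.05745801329612732 (0.3024027049541
[... 304 characters left out ...]
 0.5211 -0.0701  0.2456]
[ 0.5452 -0.0523  0.1824]
[ 0.5217 -0.0773  0.2472]
[ 0.548  -0.0619  0.1821]
[ 0.5444 -0.0516  0.1744]
[ 0.5182 -0.0772  0.2455]
[ 0.5445 -0.0636  0.1812]
[ 0.5435 -0.0567  0.172 ]
[ 0.5066 -0.0312  0.2097]
[ 0.5056 -0.0299  0.2059]
[ 0.5047 -0.0324  0.2058]
[ 0.5045 -0.0329  0.2022]
[ 0.5094 -0.0704  0.2261]
[ 0.5085 -0.0728  0.2259]
[ 0.4968 -0.0289  0.1949]
[ 0.4961 -0.0294  0.1921]
[ 0.5053 -0.0715  0.2177]
[ 0.5017 -0.0691  0.2178]
[ 0.5003 -0.0681  0.2151]
[ 0.4968 -0.0531  0.2017]
[ 0.4808 -0.057   0.2329]
[ 0.479  -0.0578  0.2329]
[ 0.4789 -0.0583  0.2293]
[ 0.4843 -0.0594  0.2151]
[ 0.4912 -0.0603  0.1977]
[ 0.4966 -0.0635  0.1854]
[ 0.488  -0.0643  0.1943]
```

play_rows(
  increments=[-1, -30, -24.5, -10, 0, 0, -0.045, -1, -60, -49, -20, 0, 0, -0.09, -1, -90, -73.5, -30, 0, 0, -0.09, -1, -120, -98, -40, 0, 0, -0.09, -1, -150, -122.5, -50, 0, 0, -0.09, -1, -180, -147, -60, 0, 0, -0.09, -1, -210, -171.5, -70, 0, 0, -0.09, -1, -240, -196, -80, 0, 0, -0.09, -1, -270, -220.5, -84, 0, 0, -0.09, -1, -300, -245, -84, 0, 0, -0.09],
)

```text
time: 2.38
eef_pos: [0.3894, 0.177, 0.3167]
ee_rot: [[-0.963, 0.269, 0.002], [0.269, 0.963, 0.001], [-0.002, 0.002, -1.0]]
ft_force: [1.1, 0.5, -0.2]
opening: 1.0
finger_force: 0.0
```

```bash
python3 - <<'E'
from h import *
import bench
np.set_printoptions(precision=4,suppress=True)
s=get_obs();print(s);R=s["ee_rot"]
print(R.T@(np.array([.5235,-.057,.315])-s["eef_pos"])*1000)
print([n for n in dir(bench) if n[0]!='_'], getattr(bench,'grip_point_offset',None))
E
```

```text
{'time': 2.3833, 'joint_positions': array([ 0.4266, -0.1541,  0.1111,  1.8337,  0.0001,  0.6992]), 'joint_velocities': array([-1.0892,  0.0659,  0.0275, -0.0267, -0.0013, -1.0796]), 'effort': array([  8.5818, -37.7137,  44.668 ,   0.9512,  -0.0242,   1.8033]), 'eef_pos': array([0.3894, 0.177 , 0.3167]), 'ee_rot': array([[-0.9631,  0.2692,  0.0021],
       [ 0.2692,  0.9631,  0.001 ],
       [-0.0018,  0.0016, -1.    ]]), 'ft_force': array([ 1.0694,  0.5017, -0.2156]), 'wrist_torque': array([ 0.0063, -0.0452, -0.032 ]), 'finger_force': 0.0, 'opening': 0.9998312971892206}
[-192.1541 -189.2441    1.7102]
['MotionError', 'capture', 'cut_out', 'get_obs', 'grip_point_offset', 'hand_in', 'tip_of'] 0.0187
```

play_rows(
  increments=[-1, -28, -27, 0, 0, 0, 0, -1, -56, -54, 0, 0, 0, 0, -1, -84, -81, 0, 0, 0, 0, -1, -112, -108, 0, 0, 0, 0, -1, -140, -135, 0, 0, 0, 0, -1, -165, -162, 0, 0, 0, 0, -1, -180, -180, 0, 0, 0, 0, -1, -180, -180, 0, 0, 0, 0, -1, -180, -180, 0, 0, 0, 0],
)

```text
time: 3.13
eef_pos: [0.5138, -0.0442, 0.3148]
ee_rot: [[-0.962, 0.272, -0.001], [0.272, 0.962, 0.0], [0.001, -0.0, -1.0]]
ft_force: [0.1, -0.3, 0.4]
opening: 1.001
finger_force: 0.0
```

```bash
python3 - <<'E'
from h import *
np.set_printoptions(precision=4,suppress=True)
s=get_obs();print(s["time"],s["eef_pos"],s["ee_rot"],s["ft_force"],s["joint_positions"])
c=capture("wrist");cv2.imwrite("pics/w1.png",c["frame"][...,::-1])
th=-np.radians(15.64);X=np.array([np.cos(th),np.sin(th)]);Y=np.array([-X[1],X[0]])
O=np.array([.522,-.0566])
P,ok=cloud(c,True)
def cs(p): return np.array([(p[:2]-O)@X,(p[:2]-O)@Y,p[2]])*1000
for q in("latch","lever_end","loop_bar","keeper","tin"):
    for r in tip_of("wrist",q)[:1]:print(q,r["conf"],np.array(r["point"]),cs(deproj(c,*r["point"],True)))
    o=cut_out("wrist",q)
    if o:print("  cut",o[0]["conf"],o[0]["rect"])
m=ok&(abs(P[...,2]-.166)<.006)&(P[...,0]>.35)&(P[...,0]<.7)&(abs(P[...,1])<.25)
Q=P[m];print(np.median(Q[:,2]),cv2.minAreaRect(Q[:,:2].astype(np.float32)))
m=ok&(P[...,2]>.238)&(P[...,2]<.26)
for p in P[m][::40]:print(cs(p))
E
```

```text
3.1333 [ 0.5138 -0.0442  0.3148] [[-0.9624  0.2718 -0.001 ]
 [ 0.2718  0.9624  0.0002]
 [ 0.001  -0.0001 -1.    ]] [ 0.131  -0.3428  0.3978] [-0.0859  0.0543  0.3069  1.8244  0.0001  0.1893]
latch 0.66 [268.9 185.7] [-29.4775   2.5854 211.0229]
  cut 0.76 [114.1, 113.7, 427.0, 281.6]
lever_end 0.84 [269.1 183.7] [-32.8304   2.9825 218.0986]
  cut 0.78 [240.5, 171.7, 298.8, 248.2]
loop_bar 0.91 [267.  241.3] [  2.9036   1.8088 244.7423]
  cut 0.87 [237.4, 177.5, 298.2, 246.7]
keeper 0.84 [270.8 238.8] [  1.4563   4.5201 243.5801]
  cut 0.48 [309.7, 57.9, 335.4, 81.7]
tin 0.71 [396.3 158.8] [-49.8595 110.1998 195.4709]
  cut 0.84 [380.6, 141.9, 427.0, 184.3]
0.1655325086887842 ((0.5264899730682373, -0.05598092079162598), (0.30196520686149597, 0.16996189951896667), 74.30393981933594)
[ -2.587  20.585 238.772]
[ -1.7344 -16.7593 244.202 ]
[  1.0756 -10.6302 241.2261]
[  1.1784  18.3688 241.0365]
[  0.8242   3.2374 243.5923]
[  1.8371 -11.2255 243.1175]
[  1.8495  17.5902 243.116 ]
[  2.0521   2.5261 244.3637]
[  2.4823 -12.5085 245.2359]
[  2.6113  16.1149 244.935 ]
[  3.3621   1.0918 244.9468]
[  4.7225 -14.1858 243.7743]
[  4.4327  14.7037 244.3658]
[  4.7115  21.7653 247.2888]
```

View pics/w1.png

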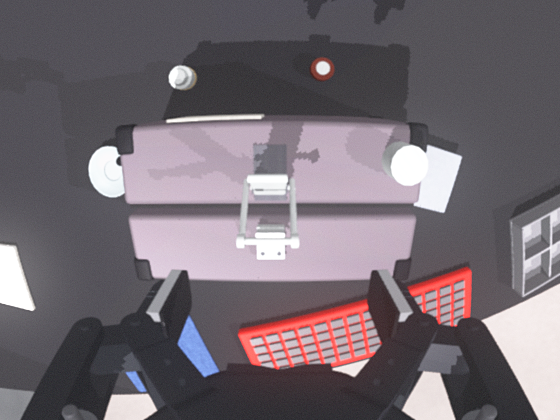

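play_rows(
  increments=[-1, -7, -4, 20, 0, 0, 0, -1, -14, -8, 40, 0, 0, 0, -0.5, -14, -8, 55, 0, 0, 0, -0.4, -14, -8, 60, 0, 0, 0, -0.4, -14, -8, 60, 0, 0, 0, -0.4, -14, -8, 60, 0, 0, 0],
)

```text
time: 4.18
eef_pos: [0.5248, -0.0545, 0.256]
ee_rot: [[-0.963, 0.269, 0.0], [0.269, 0.963, -0.0], [-0.0, 0.0, -1.0]]
ft_force: [0.1, 0.3, -0.5]
opening: 0.702
finger_force: 0.0
```

```bash
python3 - <<'E'
from h import *
np.set_printoptions(precision=4,suppress=True)
s=get_obs();print(s["time"],s["eef_pos"],s["ft_force"],s["opening"])
R=s["ee_rot"];p=s["eef_pos"]
c=capture("wrist");im=c["frame"][...,::-1]
for q in("loop_bar","keeper","lever_end"):
    for r in tip_of("wrist",q)[:1]:
        X=deproj(c,*r["point"],True);print(q,r["conf"],np.array(r["point"]),X,"tool",R.T@(X-p)*1000)
for z in (-2,-5,-15):print(z,proj(c,p+R@np.array([0,0,z/1000]),True))
print(c["cx"],c["cy"])
cv2.imwrite("pics/w2.png",cv2.resize(im[150:420,130:430],(800,720),interpolation=cv2.INTER_CUBIC)[:600])
E
```

```text
4.1833 [ 0.5248 -0.0545  0.256 ] [ 0.1329  0.2833 -0.5119] 0.7020763620323429
loop_bar 0.57 [273.2 261.2] [ 0.5242 -0.0568  0.2439] tool [-0.0926 -2.384  12.0981]
keeper 0.7 [281.1 255.2] [ 0.5514 -0.0596  0.1828] tool [-26.9759   2.2934  73.2631]
lever_end 0.95 [277.7 184.2] [ 0.4894 -0.0446  0.2222] tool [36.714  -0.0022 33.8471]
-2 [277.5604 274.114 ]
-5 [277.5381 277.1534]
-15 [277.459  288.0336]
279.028586073465 209.85412058990423
```

View pics/w2.png

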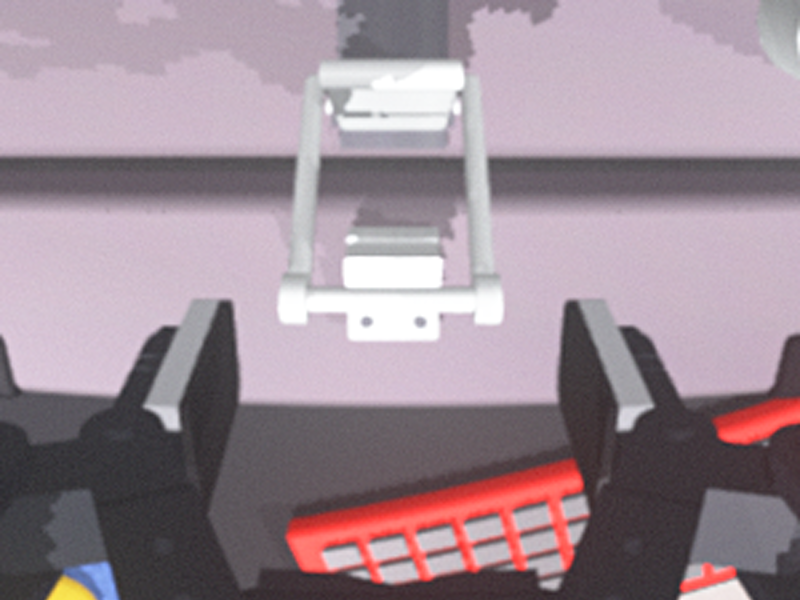

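play_rows(
  increments=[-0.4, 0, -1, 10, 0, 0, 0, -0.4, 0, -1, 19.5, 0, 0, 0, -0.1, 0, -1, 19.5, 0, 0, 0, 0.2, 0, -1, 19.5, 0, 0, 0, 0.2, 0, -1, 19.5, 0, 0, 0, 0.2, 0, -1, 19.5, 0, 0, 0, 0.2, 0, -1, 19.5, 0, 0, 0],
  force=20,
)

```text
time: 4.97
eef_pos: [0.5244, -0.0558, 0.2356]
ee_rot: [[-0.963, 0.27, -0.001], [0.27, 0.963, -0.0], [0.001, -0.0, -1.0]]
ft_force: [-1.5, -1.4, -3.5]
opening: 0.506
finger_force: 21.7
```

```bash
python3 - <<'E'
from h import *
np.set_printoptions(precision=4,suppress=True)
s=get_obs();print(s["time"],s["eef_pos"],s["ft_force"],s["wrist_torque"],s["opening"],s["finger_force"])
c=capture("wrist");im=c["frame"][...,::-1]
cv2.imwrite("pics/w3.png",cv2.resize(im[150:350,180:380],(600,600),interpolation=cv2.INTER_CUBIC))
E
```

```text
4.9667 [ 0.5244 -0.0558  0.2356] [-1.5393 -1.4331 -3.4981] [-0.3718  0.4397  0.0204] 0.505901800834455 21.73153728246689
```

View pics/w3.png

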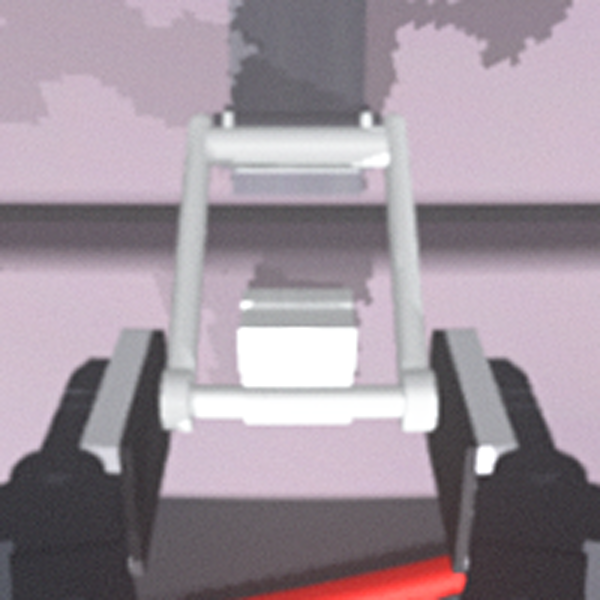

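play_rows(
  increments=[0.2, -5, 0, 2.5, 0, 0.02, 0, 0.2, -10, 0, 6, 0, 0.04, 0, 0.2, -15, 0, 10, 0, 0.06, 0, 0.2, -20, 0, 15, 0, 0.08, 0, 0.2, -25, 0, 21, 0, 0.1, 0, 0.2, -29.5, 0, 27, 0, 0.12, 0, 0.2, -33, 0, 33, 0, 0.15, 0, 0.2, -35, 0, 37, 0, 0.15, 0, 0.2, -35, 0, 37, 0, 0.15, 0],
)

```text
time: 5.77
eef_pos: [0.5591, -0.0654, 0.198]
ee_rot: [[-0.952, 0.27, -0.144], [0.267, 0.963, 0.04], [0.149, -0.0, -0.989]]
ft_force: [0.6, -2.6, 1.8]
opening: 0.503
finger_force: 22.3
```

```bash
cat >> h.py <<'E'
th=-np.radians(15.65);CX=np.array([np.cos(th),np.sin(th),0]);CY=np.array([-CX[1],CX[0],0]);O=np.array([.522,-.0566,0])
def cs(p): return np.stack([(p-O)@CX,(p-O)@CY,np.asarray(p)[...,2]],-1)*1000
def st():
    s=get_obs();F=s["ft_force"];print("t",round(s["time"],2),"tcp",cs(s["eef_pos"]),"F",np.array([F@CX,F@CY,F[2]]),"op",s["opening"],"ff",s["finger_force"],"rot",s["ee_rot"][:,2]@CX,"tq",s["wrist_torque"]);return s
np.set_printoptions(precision=3,suppress=True)
E
python3 - <<'E'
from h import *
s=st();p=s["eef_pos"]
for n in("wrist","top","scene"):
    c=capture(n);w=n=="wrist"
    if w: cv2.imwrite("pics/w4.png",cv2.resize(c["frame"][130:350,180:380,::-1],(545,600),interpolation=cv2.INTER_CUBIC))
    P,ok=cloud(c,w);Q=cs(P)
    m=ok&(abs(Q[...,1]-1.4)<11)&(Q[...,0]>10)&(Q[...,0]<60)&(Q[...,2]>168)&(Q[...,2]<215)
    q=Q[m];q=q[np.argsort(q[:,0])];
    m2=ok&(abs(Q[...,2]-166)<3)&(Q[...,0]>20)&(Q[...,0]<60)&(abs(Q[...,1])<60);print(n,len(q),"top z",np.median(Q[m2][:,2]))
    print(q[::max(1,len(q)//22)])
    L=tip_of(n,"loop_bar")
    if L:print("bar",L[0]["conf"],cs(deproj(c,*L[0]["point"],w)))
E
```

```text
t 5.77 tcp [ 38.076   1.54  197.952] F [ 1.309 -2.31   1.833] op 0.5027053953291389 ff 22.302088737487793 rot -0.14897251088734192 tq [-0.49  -0.108  0.099]
wrist 2467 top z 164.92343930524228
[[ 19.48    6.238 170.113]
 [ 20.366  10.188 171.381]
 [ 21.486  -1.027 178.766]
 [ 21.811  -3.252 177.438]
 [ 22.7    -6.839 182.872]
 [ 24.246   3.314 183.247]
 [ 25.667  -1.522 182.108]
 [ 27.212  -0.444 182.583]
 [ 28.908  -8.009 182.623]
 [ 30.507   3.326 182.853]
 [ 32.102   1.156 181.361]
 [ 35.818  12.219 206.602]
 [ 36.621  -9.259 172.714]
 [ 37.262   8.33  209.321]
 [ 37.931   3.187 208.886]
 [ 38.666  -4.831 208.41 ]
 [ 39.443  -1.518 208.971]
 [ 40.352  -4.698 172.422]
 [ 41.744  -4.147 171.947]
 [ 43.729  -6.514 171.628]
 [ 45.495  -1.26  171.869]
 [ 47.321  -8.301 172.118]
 [ 49.716   4.024 170.731]]
bar 0.57 [ 37.216   2.107 209.265]
top 81 top z 164.43089958075717
[[ 11.9     0.95  168.603]
 [ 19.769   3.44  171.63 ]
 [ 20.891   7.491 182.609]
 [ 21.249  -0.842 170.393]
 [ 21.608   0.356 178.056]
 [ 22.074   5.225 180.076]
 [ 22.682  10.032 181.476]
 [ 24.354   5.731 179.406]
 [ 24.748  10.607 181.707]
 [ 26.796  11.188 182.013]
 [ 28.098   8.897 179.048]
 [ 28.794   4.905 181.096]
 [ 30.376   7.52  180.888]
 [ 31.393   1.557 184.02 ]
 [ 33.847  10.549 211.537]
 [ 35.436   6.388 209.825]
 [ 36.012  12.046 170.408]
 [ 36.827   7.969 171.97 ]
 [ 37.49    8.779 207.64 ]
 [ 38.67    1.673 171.794]
 [ 39.841   6.357 170.904]
 [ 40.966  11.067 170.211]
 [ 42.029   8.833 168.369]
 [ 43.588  11.502 168.358]
 [ 49.872  11.325 171.462]
 [ 51.325   8.985 168.188]
 [ 53.099   2.678 168.329]]
bar 0.57 [-67.446  35.085 614.097]
scene 0 top z 164.27445927881806
[]
bar 0.29 [-181.377  -92.812  613.097]
```

View pics/w4.png

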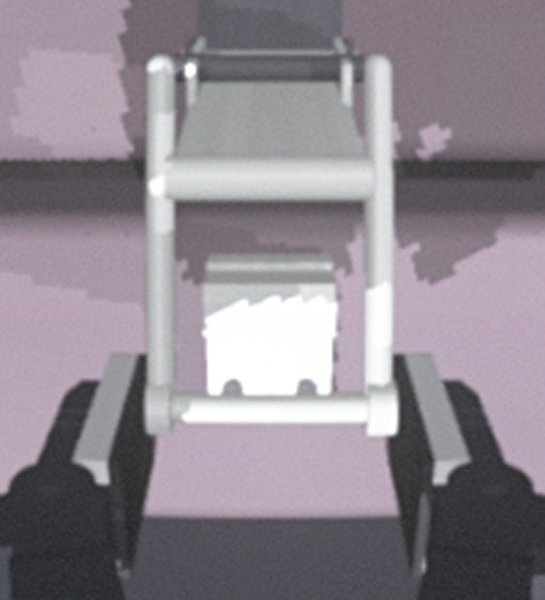

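play_rows(
  increments=[0.2, -1, 0, 7, 0, 0, 0, 0.2, -2.1, 0, 14, 0, 0, 0, 0.2, -3.1, 0, 21, 0, 0, 0, 0.2, -3.7, 0, 25, 0, 0, 0, 0.2, -4.2, 0, 28, 0, 0, 0, 0.2, -4.2, 0, 28, 0, 0, 0, 0.2, -4.2, 0, 28, 0, 0, 0],
)

```text
time: 6.65
eef_pos: [0.5578, -0.0649, 0.1702]
ee_rot: [[-0.952, 0.269, -0.145], [0.266, 0.963, 0.04], [0.151, -0.0, -0.989]]
ft_force: [-2.2, -2.1, 1.5]
opening: 0.502
finger_force: 22.6
```

```bash
python3 - <<'E'
from h import *
s=st()
c=capture("wrist");P,ok=cloud(c,True);Q=cs(P)
m=ok&(abs(Q[...,1]-1.4)<11)&(Q[...,0]>22)&(Q[...,0]<60)&(Q[...,2]>168)&(Q[...,2]<215)
q=Q[m]
for a in range(24,52,1):
    k=q[(q[:,0]>=a)&(q[:,0]<a+1)]
    if len(k):print(a,len(k),np.percentile(k[:,2],[10,50,90]))
E
```

```text
t 6.65 tcp [ 36.745   1.641 170.156] F [-1.576 -2.638  1.51 ] op 0.5022984441356589 ff 22.55105584859848 rot -0.15072282466577208 tq [-0.465  0.541  0.083]
24 96 [182.199 182.882 183.386]
25 103 [181.915 182.644 183.47 ]
26 93 [181.938 182.626 183.425]
27 101 [181.953 182.666 183.45 ]
28 93 [181.936 182.59  183.262]
29 99 [181.794 182.544 183.335]
30 98 [181.984 182.592 183.338]
31 95 [181.68  182.528 183.252]
32 78 [181.683 182.352 183.053]
33 18 [180.251 181.381 182.493]
34 127 [179.142 180.407 181.673]
35 122 [180.338 181.462 182.208]
36 95 [181.005 181.875 182.61 ]
37 76 [181.234 181.858 182.548]
38 66 [180.733 181.329 181.877]
39 5 [179.584 180.157 180.292]
42 6 [172.342 172.595 172.897]
43 76 [171.062 171.659 172.356]
44 76 [170.786 171.674 172.324]
45 80 [170.671 171.749 172.497]
46 73 [170.879 171.589 172.387]
47 77 [170.942 171.637 172.59 ]
48 71 [170.754 171.657 172.548]
49 73 [170.905 171.607 172.477]
50 69 [170.822 171.193 172.031]
51 67 [170.412 171.326 171.772]
```

play_rows(
  increments=[-0.2, 0, 0, 0, 0, 0, 0, -0.2, 0, 0, 0, 0, 0, 0, -0.2, 0, 0, 0, 0, 0, 0, -0.2, 0.4, 0, -2, 0, -0.06, 0, -0.2, 0.8, 0, -4.2, 0, -0.12, 0, -0.2, 0.8, 0, -4.2, 0, -0.12, 0, 0.2, 0.8, 0, -4.2, 0, -0.12, 0, 0.2, 0.8, 0, -4.2, 0, -0.12, 0, 0.2, 0.8, 0, -4.2, 0, -0.12, 0, 0.2, 0.8, 0, -4.2, 0, -0.12, 0],
)

```text
time: 7.53
eef_pos: [0.5581, -0.0651, 0.1742]
ee_rot: [[-0.962, 0.27, -0.031], [0.269, 0.963, 0.008], [0.032, -0.0, -0.999]]
ft_force: [-2.9, -0.9, 1.3]
opening: 0.501
finger_force: 20.6
```

```bash
cat >> h.py <<'E'
def prof(y0=1.4,a0=22,a1=52,w=11):
    c=capture("wrist");P,ok=cloud(c,True);Q=cs(P)
    m=ok&(abs(Q[...,1]-y0)<w)&(Q[...,2]>168)&(Q[...,2]<240)
    q=Q[m]
    for a in range(a0,a1):
        k=q[(q[:,0]>=a)&(q[:,0]<a+1)]
        if len(k):print(a,len(k),np.percentile(k[:,2],[10,50,90]))
    return c
E
python3 - <<'E'
from h import *
s=st();prof(a0=29,a1=46)
E
```

```text
t 7.53 tcp [ 37.025   1.583 174.185] F [-2.513 -1.642  1.319] op 0.50113628092781 ff 20.561409294605255 rot -0.032144490139033685 tq [-0.218  0.645  0.021]
29 95 [181.804 182.536 183.17 ]
30 83 [181.798 182.624 183.143]
31 81 [181.877 182.469 183.108]
32 74 [181.688 182.323 182.844]
33 8 [181.359 181.509 181.769]
34 25 [178.795 179.494 180.452]
35 127 [178.459 179.617 180.753]
36 89 [179.259 180.077 180.985]
37 78 [179.671 180.16  180.933]
38 42 [179.324 179.849 180.521]
39 2 [178.259 178.471 178.683]
43 48 [171.434 171.845 172.39 ]
44 67 [171.222 171.815 172.419]
45 70 [170.86  171.64  172.297]
```

play_rows(
  increments=[0.2, -0.5, 0, 0.5, 0, 0, 0, 0.2, -1.1, 0, 1, 0, 0, 0, 0.2, -1.1, 0, 1.5, 0, 0, 0, 0.2, -1.1, 0, 2, 0, 0, 0, 0.2, -1.1, 0, 2.3, 0, 0, 0, 0.2, -1.1, 0, 2.3, 0, 0, 0],
)

```text
time: 8.08
eef_pos: [0.5593, -0.0654, 0.1724]
ee_rot: [[-0.963, 0.269, -0.029], [0.269, 0.963, 0.008], [0.03, -0.0, -1.0]]
ft_force: [-1.0, -2.3, -0.0]
opening: 0.5
finger_force: 20.6
```

play_rows(
  increments=[0.2, 0, 0, 0.3, 0, 0, 0, 0.2, 0, 0, 0.5, 0, 0, 0, 0.2, 0, 0, 0.5, 0, 0, 0],
)

```text
time: 8.33
eef_pos: [0.5592, -0.0653, 0.172]
ee_rot: [[-0.963, 0.269, -0.029], [0.269, 0.963, 0.008], [0.03, -0.0, -1.0]]
ft_force: [-1.7, -2.5, 1.1]
opening: 0.505
finger_force: 20.6
```

play_rows(
  increments=[0.2, 0, 0, 0.3, 0, 0, 0, 0.2, 0, 0, 0.4, 0, 0, 0, 0.2, 0, 0, 0.4, 0, 0, 0],
)

```text
time: 8.58
eef_pos: [0.5592, -0.0653, 0.1716]
ee_rot: [[-0.963, 0.269, -0.029], [0.269, 0.963, 0.008], [0.03, -0.0, -1.0]]
ft_force: [0.2, -2.0, 1.7]
opening: 0.502
finger_force: 20.6
```

play_rows(
  increments=[0.2, 0, 0, 0.3, 0, 0, 0, 0.2, 0, 0, 0.4, 0, 0, 0, 0.2, 0, 0, 0.4, 0, 0, 0],
)

```text
time: 8.83
eef_pos: [0.5591, -0.0653, 0.1711]
ee_rot: [[-0.963, 0.269, -0.029], [0.269, 0.963, 0.008], [0.03, -0.0, -1.0]]
ft_force: [-1.7, -3.1, 1.0]
opening: 0.499
finger_force: 20.6
```

play_rows(
  increments=[0.2, 0, 0, 0.2, 0, 0, 0, 0.2, 0, 0, 0.4, 0, 0, 0, 0.2, 0, 0, 0.4, 0, 0, 0],
)

```text
time: 9.08
eef_pos: [0.5591, -0.0653, 0.1707]
ee_rot: [[-0.963, 0.269, -0.029], [0.269, 0.963, 0.008], [0.03, -0.0, -1.0]]
ft_force: [-1.5, -2.0, 1.3]
opening: 0.504
finger_force: 20.6
```

play_rows(
  increments=[0.2, 0, 0, 0.2, 0, 0, 0, 0.2, 0, 0, 0.4, 0, 0, 0, 0.2, 0, 0, 0.4, 0, 0, 0],
)

```text
time: 9.33
eef_pos: [0.5591, -0.0653, 0.1706]
ee_rot: [[-0.963, 0.269, -0.029], [0.269, 0.963, 0.008], [0.03, 0.0, -1.0]]
ft_force: [-1.5, -1.5, 4.0]
opening: 0.504
finger_force: 20.8
```

```bash
python3 - <<'E'
from h import *
s=st();prof(a0=29,a1=48)
E
```

```text
t 9.33 tcp [ 38.047   1.668 170.583] F [-1.077 -1.839  3.995] op 0.5041641947226827 ff 20.789930820465088 rot -0.029675967416307552 tq [-0.562  0.42  -0.051]
29 14 [182.946 183.047 183.807]
30 84 [181.94  182.472 183.131]
31 89 [181.849 182.444 183.077]
32 56 [181.344 182.205 182.852]
33 4 [181.479 181.625 181.856]
35 7 [176.477 176.514 177.042]
36 80 [175.636 176.235 177.125]
37 94 [175.539 176.536 177.312]
38 78 [175.826 176.769 177.398]
39 40 [175.613 176.38  176.927]
40 1 [174.818 174.818 174.818]
41 1 [172.888 172.888 172.888]
42 44 [171.241 171.801 172.401]
43 75 [170.938 171.535 172.22 ]
44 78 [170.906 171.67  172.518]
45 71 [170.958 171.702 172.36 ]
46 82 [170.82  171.723 172.581]
47 55 [170.884 171.776 172.451]
```

play_rows(
  increments=[0.2, 0, 0, -0.7, 0, 0, 0, 0.2, 1, 0, -0.7, 0, 0, 0, 0.2, 2, 0, -0.7, 0, 0, 0, 0.2, 3, 0, -0.65, 0, 0, 0, 0.2, 4, 0, -0.6, 0, 0, 0, 0.2, 5, 0, -0.6, 0, 0, 0, 0.2, 5, 0, -0.6, 0, 0, 0],
)

```text
time: 9.97
eef_pos: [0.5541, -0.0639, 0.171]
ee_rot: [[-0.963, 0.269, -0.029], [0.269, 0.963, 0.008], [0.03, -0.0, -1.0]]
ft_force: [1.2, -3.8, 0.6]
opening: 0.501
finger_force: 20.5
```

play_rows(
  increments=[0.2, 0.5, 0, 0, 0, 0, 0, 0.2, 1, 0, 0, 0, 0, 0, 0.2, 1, 0, 0, 0, 0, 0],
)

```text
time: 10.22
eef_pos: [0.5532, -0.0636, 0.1711]
ee_rot: [[-0.963, 0.269, -0.029], [0.269, 0.963, 0.008], [0.03, -0.0, -1.0]]
ft_force: [1.9, -3.3, 0.3]
opening: 0.504
finger_force: 20.5
```

```bash
python3 - <<'E'
from h import *
s=st();prof(a0=26,a1=43)
E
```

```text
t 10.22 tcp [ 31.941   1.662 171.091] F [ 2.778 -2.699  0.345] op 0.5039680350166925 ff 20.53263634443283 rot -0.030112175728851203 tq [-0.733 -0.31   0.049]
26 82 [182.077 182.697 183.266]
27 72 [181.902 182.494 183.305]
28 102 [181.641 182.365 183.159]
29 84 [181.656 182.495 183.325]
30 76 [181.714 182.29  183.038]
31 94 [181.638 182.398 183.165]
32 78 [181.786 182.434 182.943]
33 25 [181.253 181.922 182.28 ]
39 45 [171.534 171.977 172.619]
40 69 [171.167 171.924 172.529]
41 75 [171.277 171.908 172.451]
42 70 [171.165 171.667 172.431]
```

play_rows(
  increments=[0.2, 0.3, 0, 0, 0, 0, 0, 0.2, 0.6, 0, 0, 0, 0, 0, 0.2, 0.6, 0, 0, 0, 0, 0],
)

```text
time: 10.52
eef_pos: [0.5527, -0.0635, 0.1711]
ee_rot: [[-0.963, 0.269, -0.029], [0.269, 0.963, 0.008], [0.03, -0.0, -1.0]]
ft_force: [2.0, -3.9, 0.4]
opening: 0.498
finger_force: 20.5
```

play_rows(
  increments=[0.2, 0.3, 0, 0, 0, 0, 0, 0.2, 0.6, 0, 0, 0, 0, 0, 0.2, 0.6, 0, 0, 0, 0, 0],
)

```text
time: 10.77
eef_pos: [0.5521, -0.0633, 0.1711]
ee_rot: [[-0.963, 0.27, -0.029], [0.269, 0.963, 0.008], [0.03, -0.0, -1.0]]
ft_force: [1.2, -2.7, 0.5]
opening: 0.505
finger_force: 20.5
```

play_rows(
  increments=[0.2, 0.3, 0, 0, 0, 0, 0, 0.2, 0.5, 0, 0, 0, 0, 0, 0.2, 0.5, 0, 0, 0, 0, 0],
)

```text
time: 11.02
eef_pos: [0.5516, -0.0632, 0.1712]
ee_rot: [[-0.963, 0.269, -0.029], [0.269, 0.963, 0.008], [0.03, 0.0, -1.0]]
ft_force: [2.3, -3.5, 0.6]
opening: 0.498
finger_force: 20.5
```

play_rows(
  increments=[0.2, 0.3, 0, 0, 0, 0, 0, 0.2, 0.6, 0, 0, 0, 0, 0, 0.2, 0.6, 0, 0, 0, 0, 0],
)

```text
time: 11.27
eef_pos: [0.5511, -0.063, 0.1712]
ee_rot: [[-0.963, 0.269, -0.029], [0.269, 0.963, 0.008], [0.03, -0.0, -1.0]]
ft_force: [2.1, -4.3, 0.4]
opening: 0.502
finger_force: 20.5
```

play_rows(
  increments=[0.2, 0.3, 0, 0, 0, 0, 0, 0.2, 0.6, 0, 0, 0, 0, 0, 0.2, 0.6, 0, 0, 0, 0, 0],
)

```text
time: 11.52
eef_pos: [0.5507, -0.0629, 0.1713]
ee_rot: [[-0.963, 0.269, -0.028], [0.269, 0.963, 0.008], [0.029, -0.0, -1.0]]
ft_force: [3.2, -4.1, 0.3]
opening: 0.503
finger_force: 20.5
```

```bash
python3 - <<'E'
from h import *
s=st();c=prof(a0=20,a1=43)
cv2.imwrite("pics/w5.png",cv2.resize(c["frame"][130:350,180:380,::-1],(545,600),interpolation=cv2.INTER_CUBIC))
E
```

```text
t 11.52 tcp [ 29.369   1.676 171.26 ] F [ 4.216 -3.116  0.318] op 0.5033006110131585 ff 20.503757894039154 rot -0.02940966273896932 tq [-0.807 -0.658  0.004]
20 122 [172.028 172.955 177.102]
21 467 [173.248 178.221 182.485]
22 105 [180.305 182.685 183.423]
23 89 [182.045 182.816 183.583]
24 81 [182.233 182.789 183.409]
25 82 [181.808 182.652 183.275]
26 93 [181.957 182.6   183.204]
27 83 [181.958 182.586 183.248]
28 89 [181.808 182.592 183.292]
29 81 [181.994 182.563 183.35 ]
30 85 [181.843 182.594 183.108]
31 85 [181.883 182.585 183.166]
32 67 [181.91  182.408 183.061]
33 5 [181.074 181.433 181.64 ]
38 4 [172.785 172.902 173.047]
39 53 [171.604 172.14  172.644]
40 61 [170.96  171.842 172.648]
41 72 [171.162 171.931 172.385]
42 63 [171.245 171.736 172.59 ]
```

View pics/w5.png

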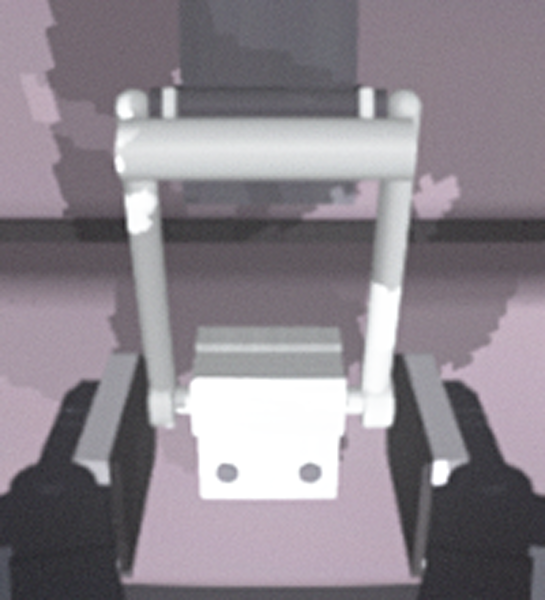

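play_rows(
  increments=[0.2, 0.4, 0, 0, 0, 0, 0, 0.2, 0.8, 0, 0, 0, 0, 0, 0.2, 0.8, 0, 0, 0, 0, 0],
)

```text
time: 11.82
eef_pos: [0.5503, -0.0628, 0.1714]
ee_rot: [[-0.963, 0.269, -0.028], [0.269, 0.963, 0.008], [0.029, -0.0, -1.0]]
ft_force: [5.9, -4.4, -0.7]
opening: 0.501
finger_force: 20.5
```

```bash
python3 - <<'E'
from h import *
s=st()
E
```

```text
t 11.82 tcp [ 28.893   1.668 171.356] F [ 6.826 -2.622 -0.715] op 0.500961843896158 ff 20.483560860157013 rot -0.0286549731805356 tq [-1.065 -0.969  0.065]
```

play_rows(
  increments=[-0.2, -0.5, 0, 0, 0, 0, 0, -0.3, -0.5, 0, 0, 0, 0, 0, -0.3, -0.5, 0, 0, 0, 0, 0, -0.3, -0.5, 0, -5, 0, 0, 0, -0.3, -1, 0, -20, 0, 0, 0, -0.3, -2, 0, -40, 0, 0, 0, 0.3, -2, 0, -60, 0, 0, 0, 1, -2, 0, -85, 0, 0, 0, 1, -2, 0, -100, 0, 0, 0, 1, -2, 0, -100, 0, 0, 0],
)

```text
time: 12.65
eef_pos: [0.5552, -0.0639, 0.275]
ee_rot: [[-0.963, 0.269, -0.024], [0.269, 0.963, 0.008], [0.025, 0.001, -1.0]]
ft_force: [0.8, 0.3, 0.4]
opening: 0.085
finger_force: 0.0
```

```bash
python3 - <<'E'
from h import *
s=st();c=prof(a0=-60,a1=45,w=12)
for q in("lever_end","loop_bar","keeper","latch"):
    for r in tip_of("wrist",q)[:1]:print(q,r["conf"],np.array(r["point"]),cs(deproj(c,*r["point"],True)))
cv2.imwrite("pics/w6.png",cv2.resize(c["frame"][130:350,180:380,::-1],(545,600),interpolation=cv2.INTER_CUBIC))
E
```

```text
t 12.65 tcp [ 33.965   1.971 274.961] F [0.725 0.474 0.447] op 0.08519649889748006 ff 0.0 rot -0.025316821204490986 tq [-0.04  -0.071  0.001]
-60 1 [168.143 168.143 168.143]
-57 8 [168.133 168.408 168.615]
-56 15 [168.198 168.549 169.073]
-55 16 [168.24  168.501 168.854]
-54 22 [168.04  168.478 169.277]
-53 19 [168.154 168.38  168.94 ]
-52 14 [168.102 168.286 169.269]
-51 22 [168.189 168.425 169.076]
-50 11 [168.065 168.482 169.087]
-49 11 [168.016 168.351 168.743]
-48 20 [168.203 168.474 169.084]
-47 11 [168.122 168.452 169.037]
-46 13 [168.081 168.39  168.871]
-45 14 [168.069 168.365 168.815]
-44 13 [168.217 168.422 169.433]
-43 11 [168.099 168.217 168.46 ]
-42 7 [168.081 168.436 168.663]
-41 18 [168.056 168.306 168.751]
-40 11 [168.178 168.561 168.961]
-39 10 [168.026 168.191 168.668]
-38 15 [168.288 168.862 169.346]
-37 19 [168.101 168.454 169.034]
-36 9 [168.033 168.398 168.958]
-35 35 [168.221 234.178 235.016]
-34 88 [168.233 233.753 235.603]
-33 90 [227.061 235.504 236.129]
-32 95 [169.239 235.755 236.472]
-31 84 [234.85  235.562 236.372]
-30 46 [234.697 235.454 236.199]
-29 7
[... 972 characters left out ...]
5 44 [181.742 182.505 183.27 ]
26 38 [181.826 182.489 183.969]
27 34 [181.909 182.586 183.608]
28 40 [181.693 182.704 183.169]
29 42 [181.837 182.399 183.063]
30 36 [181.647 182.346 183.767]
31 29 [181.578 182.419 183.011]
35 31 [171.108 172.032 172.841]
36 36 [170.928 172.047 172.733]
37 36 [171.423 172.139 172.63 ]
38 39 [171.152 171.956 172.786]
39 30 [170.778 171.542 172.304]
40 39 [170.992 171.55  172.472]
41 29 [171.148 171.805 172.751]
42 34 [170.558 171.677 172.441]
43 38 [170.896 171.93  172.305]
44 32 [171.032 171.774 172.589]
lever_end 0.95 [277.6 141. ] [-26.015   1.861 221.405]
keeper 0.96 [278.  208.2] [ 28.41    2.031 182.326]
latch 0.59 [277.5 143.7] [-23.422   1.769 211.53 ]
```

View pics/w6.png

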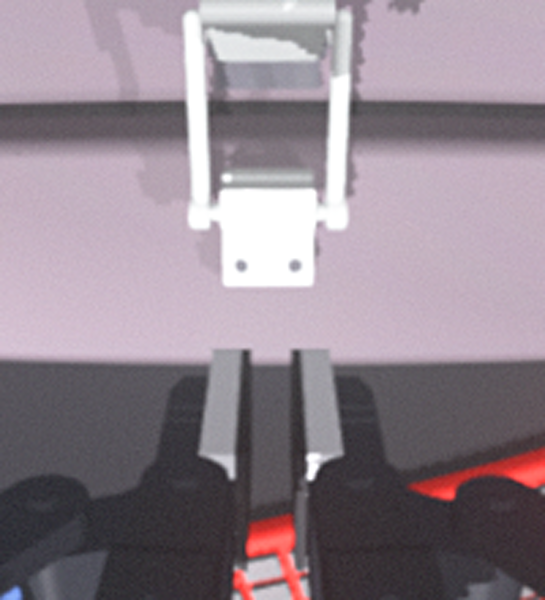

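play_rows(
  increments=[1, 8, 0, 18, 0, -0.025, 0, 1, 22, 0, 36, 0, -0.025, 0, 1, 36, 0, 52, 0, -0.025, 0, 1, 43, 0, 52, 0, -0.025, 0, 1, 43, 0, 52, 0, -0.025, 0],
)

```text
time: 13.32
eef_pos: [0.5101, -0.0516, 0.2201]
ee_rot: [[-0.963, 0.269, -0.007], [0.269, 0.963, 0.002], [0.007, -0.0, -1.0]]
ft_force: [-0.2, -0.2, 0.3]
opening: 0.006
finger_force: 0.0
```

```bash
python3 - <<'E'
from h import *
s=st();print(s["ee_rot"])
E
```

```text
t 13.32 tcp [-12.793   1.591 220.051] F [-0.117 -0.195  0.3  ] op 0.006426379630799935 ff 0.0 rot -0.0067899968016403986 tq [ 0.009 -0.02  -0.003]
[[-0.963  0.269 -0.007]
 [ 0.269  0.963  0.002]
 [ 0.007 -0.    -1.   ]]
```

play_rows(
  increments=[1, 4, 0, -3, 0, 0, 0, 1, 8, 0, -3, 0, 0, 0, 1, 12, 0, -2, 0, 0, 0, 1, 16, 0, -0.5, 0, 0, 0, 1, 20, 0, 1.8, 0, 0, 0, 1, 20, 0, 1.8, 0, 0, 0],
)

```text
time: 13.82
eef_pos: [0.4921, -0.0464, 0.2189]
ee_rot: [[-0.963, 0.269, -0.004], [0.269, 0.963, 0.001], [0.004, 0.0, -1.0]]
ft_force: [0.8, 0.5, 3.2]
opening: -0.001
finger_force: 1.2
```

```bash
python3 - <<'E'
from h import *
s=st()
c=capture("wrist");P,ok=cloud(c,True);Q=cs(P)
for q in("lever_end","loop_bar"):
    for r in tip_of("wrist",q)[:1]:print(q,r["conf"],np.array(r["point"]),cs(deproj(c,*r["point"],True)))
cv2.imwrite("pics/w7.png",cv2.resize(c["frame"][130:350,180:380,::-1],(545,600),interpolation=cv2.INTER_CUBIC))
E
```

```text
t 13.82 tcp [-31.577   1.71  218.918] F [0.64  0.68  3.242] op -0.0005822298960154394 ff 1.1535129323601723 rot -0.004481723571200564 tq [-0.013 -0.161  0.011]
lever_end 0.79 [277.3 259.3] [-42.086   1.603 225.361]
```

View pics/w7.png

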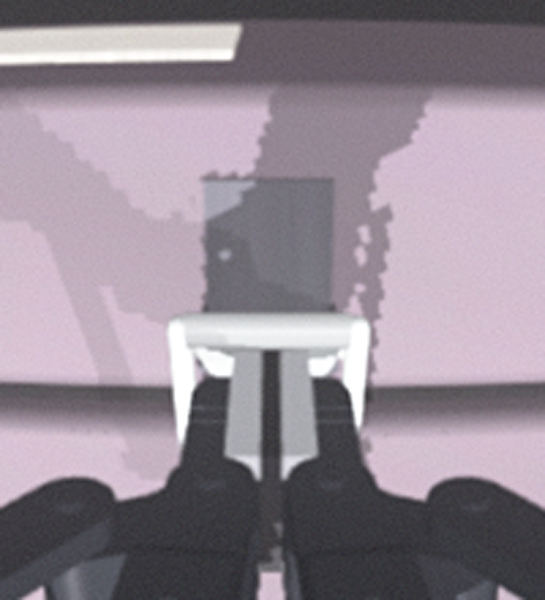

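play_rows(
  increments=[1, 3.6, 0, 2.3, 0, 0, 0, 1, 7.1, 0, 5.3, 0, 0, 0, 1, 10.2, 0, 8.4, 0, 0, 0, 1, 13, 0, 11.8, 0, 0, 0, 1, 13, 0, 11.8, 0, 0, 0],
)

```text
time: 14.38
eef_pos: [0.479, -0.0429, 0.2063]
ee_rot: [[-0.963, 0.269, -0.006], [0.269, 0.963, 0.002], [0.006, -0.0, -1.0]]
ft_force: [0.9, -0.5, 0.6]
opening: 0.003
finger_force: 0.3
```

```bash
python3 - <<'E'
from h import *
s=st();c=prof(a0=8,a1=42,w=12)
P,ok=cloud(c,True);Q=cs(P)
for y in(-20,-17,17,20,23):
    m=ok&(abs(Q[...,1]-1.7-y)<1.5)&(Q[...,2]>169)&(Q[...,2]<190)&(Q[...,0]>12)&(Q[...,0]<45);q=Q[m];print(y,len(q),q[np.argsort(q[:,0])][::max(1,len(q)//6)])
E
```

```text
t 14.38 tcp [-45.1     1.639 206.336] F [ 1.003 -0.279  0.606] op 0.003352884912706312 ff 0.30053001595661044 rot -0.006254736472276472 tq [ 0.062  0.012 -0.045]
19 4 [183.56  183.754 184.263]
20 8 [183.013 183.553 183.902]
21 5 [183.045 183.18  183.638]
22 9 [182.699 183.253 183.587]
23 12 [182.953 183.434 184.157]
24 5 [183.217 183.302 183.761]
25 12 [183.045 183.612 184.182]
26 7 [183.149 183.372 183.543]
36 7 [172.955 173.06  173.543]
37 9 [172.246 173.202 173.839]
38 8 [172.534 173.026 173.493]
39 9 [172.471 173.39  173.809]
40 13 [172.109 173.087 173.668]
41 5 [173.015 173.121 173.44 ]
-20 0 []
-17 0 []
17 0 []
20 0 []
23 0 []
```

```bash
python3 - <<'E'
from h import *
c=capture("wrist");d=capture("scene")
a=cv2.resize(c["frame"][130:350,180:380,::-1],(400,440),interpolation=cv2.INTER_CUBIC)
b=cv2.resize(d["frame"][180:290,270:370,::-1],(400,440),interpolation=cv2.INTER_CUBIC)
cv2.imwrite("pics/w8.png",np.hstack([a,b]))
E
```

```text
(no output)
```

View pics/w8.png

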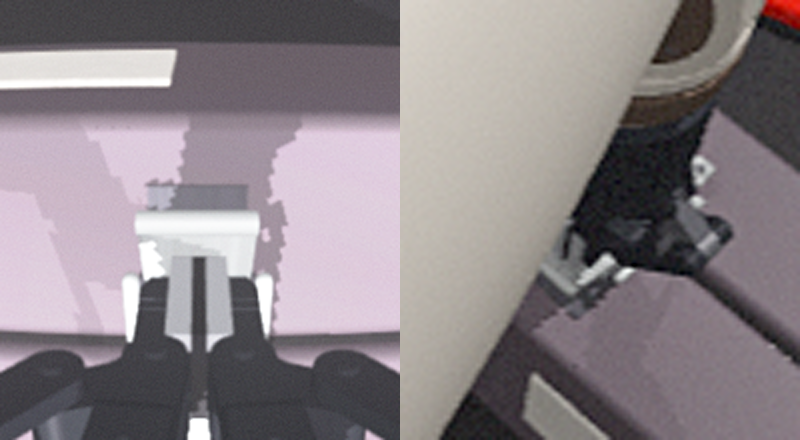

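```bash
cat >> h.py <<'E'
def lever():
    c=capture("wrist");P,ok=cloud(c,True);Q=cs(P)
    m=ok&(abs(Q[...,1]-1.7)<13)&(Q[...,2]>175)&(Q[...,2]<240)&(Q[...,0]<-35)&(Q[...,0]>-90);q=Q[m]
    for a in range(-82,-35,2):
        k=q[(q[:,0]>=a)&(q[:,0]<a+2)]
        if len(k)>3:print(a,len(k),np.percentile(k[:,2],[10,50,90]))
    m=ok&(abs(Q[...,1])>30)&(abs(Q[...,1])<110)&(abs(Q[...,2]-165)<5);q=Q[m]
    # seam gap: histogram in x of case-top points
    h=[(a/2,int(((q[:,0]>=a/2)&(q[:,0]<a/2+.5)).sum())) for a in range(-8,26)];print(h)
    for y0 in(-19,19):
        m=ok&(abs(Q[...,1]-1.7-y0)<4)&(Q[...,2]>168.5)&(Q[...,2]<215);q=Q[m]
        for a in range(-40,40,4):
            k=q[(q[:,0]>=a)&(q[:,0]<a+4)]
            if len(k)>3:print("wire",y0,a,len(k),np.percentile(k[:,2],[50,90]))
    for q in("loop_bar","keeper","lever_end"):
        for r in tip_of("wrist",q)[:1]:print(q,round(r["conf"],2),cs(deproj(c,*r["point"],True)))
E
python3 - <<'E'
from h import *
st();lever();st()
E
```

```text
t 14.53 tcp [-44.451   1.632 206.633] F [-0.313 -0.025  1.206] op 0.003315891383083042 ff 0.37729789735749364 rot -0.005777204512234841 tq [-0.025  0.037 -0.029]
-68 250 [212.077 213.598 214.899]
-66 271 [214.019 214.98  215.78 ]
-64 192 [214.188 214.995 215.639]
-62 90 [211.869 212.76  214.178]
-60 153 [210.872 211.455 212.349]
-58 142 [209.657 210.322 211.007]
-56 1087 [209.391 225.226 237.318]
-54 141 [207.337 208.276 236.612]
-52 807 [214.043 226.471 236.723]
-50 121 [204.971 206.198 232.444]
-48 52 [203.521 204.076 204.67 ]
-46 25 [202.602 203.099 203.533]
[(-4.0, 94), (-3.5, 84), (-3.0, 82), (-2.5, 97), (-2.0, 52), (-1.5, 8), (-1.0, 52), (-0.5, 138), (0.0, 151), (0.5, 123), (1.0, 116), (1.5, 113), (2.0, 127), (2.5, 120), (3.0, 123), (3.5, 53), (4.0, 12), (4.5, 1), (5.0, 40), (5.5, 139), (6.0, 263), (6.5, 278), (7.0, 231), (7.5, 161), (8.0, 138), (8.5, 109), (9.0, 119), (9.5, 110), (10.0, 86), (10.5, 94), (11.0, 98), (11.5, 80), (12.0, 61), (12.5, 58)]
wire -19 -40 27 [187.332 188.54 ]
wire -19 -36 57 [187.848 188.673]
wire -19 -32 42 [187.427 187.916]
wire -19 -28 30 [186.949 187.777]
wire -19 -24 25 [186.615 187.027]
wire -19 -20 15 [185.129 185.985]
wire -19 -16 9 [184.061 184.957]
wire 19 -40 29 [187.328 188.479]
wire 19 -36 48 [188.056 188.732]
wire 19 -32 31 [187.562 188.205]
wire 19 -28 27 [186.618 187.547]
wire 19 -24 16 [186.319 186.952]
wire 19 -20 11 [184.975 185.449]
wire 19 -16 4 [184.119 185.026]
keeper 0.56 [ 22.23    1.681 183.105]
lever_end 0.69 [-59.54    2.125 211.023]
t 14.73 tcp [-44.206   1.622 206.878] F [ 0.24  -0.586  0.517] op 0.003028948492150911 ff 0.39766359608620405 rot -0.005273760695756884 tq [ 0.052  0.045 -0.023]
```

play_rows(
  increments=[1, 1.5, 0, 2.5, 0, 0, 0, 1, 3, 0, 5, 0, 0, 0, 1, 4.5, 0, 7.7, 0, 0, 0, 1, 5.4, 0, 10, 0, 0, 0, 1, 5.4, 0, 10, 0, 0, 0],
)

```text
time: 15.15
eef_pos: [0.4741, -0.0415, 0.1963]
ee_rot: [[-0.963, 0.269, -0.006], [0.269, 0.963, 0.001], [0.006, -0.0, -1.0]]
ft_force: [0.0, -0.8, -0.1]
opening: -0.0
finger_force: 0.0
```

play_rows(
  increments=[1, 0.9, 0, 2, 0, 0, 0, 1, 1.5, 0, 4, 0, 0, 0, 1, 2, 0, 6, 0, 0, 0, 1, 2.5, 0, 8, 0, 0, 0, 1, 2.5, 0, 8, 0, 0, 0],
)

```text
time: 15.57
eef_pos: [0.4719, -0.0409, 0.1884]
ee_rot: [[-0.963, 0.269, -0.006], [0.269, 0.963, 0.001], [0.006, -0.0, -1.0]]
ft_force: [-0.5, -0.6, -0.1]
opening: 0.001
finger_force: 0.0
```

```bash
python3 - <<'E'
from h import *
st();lever();st()
E
```

```text
t 15.57 tcp [-52.483   1.599 188.431] F [-0.305 -0.695 -0.132] op 0.0008930613925973487 ff 0.0 rot -0.005708367090179151 tq [-0.035  0.017  0.01 ]
-78 259 [184.6   185.846 187.099]
-76 219 [186.165 187.009 187.822]
-74 169 [185.85  186.611 187.57 ]
-72 200 [185.51  186.116 186.92 ]
-70 199 [185.351 186.176 186.824]
-68 198 [185.369 186.096 186.9  ]
-66 461 [185.762 232.216 236.09 ]
-64 2162 [193.6   220.495 237.664]
-62 359 [185.602 186.93  226.543]
-60 959 [186.848 208.687 225.637]
-58 191 [185.796 208.501 233.773]
-56 138 [185.716 186.933 235.861]
-54 82 [185.734 233.232 236.798]
-52 72 [226.09  235.035 237.322]
-50 79 [225.976 235.538 237.784]
-48 77 [226.089 235.672 237.818]
-46 100 [226.151 236.631 238.865]
-44 74 [225.999 237.001 239.283]
-42 33 [225.727 226.796 237.778]
-40 5 [233.569 234.373 237.644]
[(-4.0, 50), (-3.5, 42), (-3.0, 37), (-2.5, 32), (-2.0, 13), (-1.5, 7), (-1.0, 34), (-0.5, 69), (0.0, 54), (0.5, 51), (1.0, 56), (1.5, 54), (2.0, 51), (2.5, 44), (3.0, 40), (3.5, 8), (4.0, 2), (4.5, 3), (5.0, 33), (5.5, 59), (6.0, 110), (6.5, 110), (7.0, 93), (7.5, 47), (8.0, 40), (8.5, 47), (9.0, 40), (9.5, 46), (10.0, 29), (10.5, 38), (11.0, 31), (11.5, 29), (12.0, 25), (12.5, 25)]
wire -19 -40 34 [178.912 179.883]
wire -19 -36 31 [179.783 180.872]
wire -19 -32 27 [179.814 180.525]
wire -19 -28 4 [178.688 179.293]
wire 19 -40 27 [179.143 180.297]
wire 19 -36 29 [180.008 180.649]
wire 19 -32 15 [179.448 180.372]
loop_bar 0.58 [-69.579   2.411 186.759]
keeper 0.81 [ 20.043   2.469 182.628]
lever_end 0.91 [-67.869   1.136 185.166]
t 15.77 tcp [-52.225   1.649 189.068] F [0.311 0.643 0.347] op 0.0003915563123961414 ff 0.0 rot -0.004942036324836227 tq [ 0.045 -0.047 -0.   ]
```

play_rows(
  increments=[1, 3, 0, 1.5, 0, 0, 0, 1, 4, 0, 2.5, 0, 0, 0, 1, 4, 0, 2.9, 0, 0, 0, 1, 4, 0, 2.9, 0, 0, 0],
)

```text
time: 16.1
eef_pos: [0.4681, -0.0398, 0.1862]
ee_rot: [[-0.963, 0.269, -0.005], [0.269, 0.963, 0.001], [0.005, 0.0, -1.0]]
ft_force: [0.1, 0.2, 0.5]
opening: 0.001
finger_force: 0.0
```

```bash
python3 - <<'E'
from h import *
st()
E
```

```text
t 16.1 tcp [-56.443   1.658 186.166] F [0.036 0.261 0.499] op 0.0009955578584026413 ff 0.0 rot -0.005043517541330297 tq [-0.008  0.033 -0.007]
```

play_rows(
  increments=[1, 0, 0, 0.3, 0, 0, 0, 1, 0, 0, 0.6, 0, 0, 0, 1, 0, 0, 0.6, 0, 0, 0],
)

```text
time: 16.35
eef_pos: [0.4682, -0.0398, 0.186]
ee_rot: [[-0.963, 0.269, -0.004], [0.269, 0.963, 0.001], [0.005, 0.0, -1.0]]
ft_force: [-2.9, 0.6, 4.9]
opening: 0.0
finger_force: 2.3
```

play_rows(
  increments=[1, 0, 0, -10, 0, 0, 0, 1, 0, 0, -30, 0, 0, 0, 1, 0, 0, -60, 0, 0, 0, 1, 0, 0, -90, 0, 0, 0, 1, 10, 0, -110, 0, 0, 0, 1, 30, 0, -120, 0, 0, 0, 1, 50, 0, -120, 0, 0, 0, 1, 50, 0, -120, 0, 0, 0],
)

```text
time: 17.02
eef_pos: [0.419, -0.0261, 0.3081]
ee_rot: [[-0.963, 0.269, -0.002], [0.269, 0.963, 0.001], [0.003, 0.001, -1.0]]
ft_force: [-0.6, -0.5, -0.2]
opening: 0.001
finger_force: 0.0
```

```bash
python3 - <<'E'
from h import *
st();c=prof(a0=-84,a1=45,w=9)
P,ok=cloud(c,True);Q=cs(P)
m=ok&(abs(Q[...,1])>40)&(abs(Q[...,1])<90)
for a in range(-10,16):
    k=Q[m&(Q[...,0]>=a)&(Q[...,0]<a+1)];print(a,len(k),np.percentile(k[:,2],[5,50]) if len(k) else "")
m=ok&(abs(Q[...,2]-165)<4);q=Q[m][:,:2];q=q[(abs(q[:,0])<110)&(abs(q[:,1])<170)];print(cv2.minAreaRect(q.astype(np.float32)))
for q in("tin",):
    for r in tip_of("wrist",q)[:1]:print(q,r["conf"],cs(deproj(c,*r["point"],True)))
for y0 in(-19.5,19.5):
    m=ok&(abs(Q[...,1]-1.7-y0)<4)&(Q[...,2]>168.5);q=Q[m]
    print([(a,np.round(np.median(q[(q[:,0]>=a)&(q[:,0]<a+4)][:,2]),1)) for a in range(-40,40,4) if ((q[:,0]>=a)&(q[:,0]<a+4)).sum()>3])
E
```

```text
t 17.02 tcp [-107.447    1.611  308.085] F [-0.408 -0.587 -0.187] op 0.0007659579329391371 ff 0.0 rot -0.0025598866011271953 tq [ 0.026  0.1   -0.001]
-79 2 [185.359 185.394 185.429]
-78 31 [182.984 184.23  186.229]
-77 33 [184.709 186.112 187.85 ]
-76 24 [186.481 187.06  188.119]
-75 22 [186.634 187.198 188.042]
-74 19 [186.41  187.092 187.801]
-73 15 [186.207 186.423 187.188]
-72 19 [185.449 186.176 186.981]
-71 23 [185.306 186.206 187.095]
-70 19 [185.462 186.227 186.92 ]
-69 16 [185.157 185.984 186.736]
-68 22 [185.388 186.075 186.875]
-67 25 [185.51  186.437 186.893]
-66 17 [185.661 186.375 187.118]
-65 19 [185.755 186.287 186.945]
-64 23 [185.519 186.273 186.913]
-63 22 [185.415 186.414 186.929]
-62 15 [185.418 186.265 186.677]
-61 20 [185.634 186.227 186.749]
-60 21 [185.42  186.111 186.758]
-59 21 [185.57  186.422 187.029]
-58 15 [185.312 186.315 186.716]
-57 28 [185.643 186.305 187.251]
-56 16 [185.507 186.043 187.087]
-55 14 [185.387 185.967 186.242]
-10 80 [165.361 166.215]
-9 70 [165.436 166.441]
-8 73 [165.185 166.216]
-7 73 [165.283 166.305]
-6 66 [165.236 166.258]
-5 60 [165.216 165.956]
-4 44 [164.701 165.506]
-3 52 [164.13  165.007]
-2 23 [163.569 164.259]
-1 56 [162.789 163.624]
0 74 [162.071 163.418]
1 75 [162.267 163.367]
2 75 [162.399 163.391]
3 46 [162.457 163.367]
4 7 [162.075 162.525]
5 60 [160.609 161.584]
6 159 [160.419 162.536]
7 126 [161.037 164.049]
8 94 [162.665 164.947]
9 92 [164.176 165.379]
10 80 [164.416 165.946]
11 74 [164.367 166.05 ]
12 77 [164.814 166.17 ]
13 59 [165.206 166.305]
14 51 [165.304 166.45 ]
15 37 [165.376 165.942]
((0.0709686279296875, 1.9487152099609375), (301.41827392578125, 161.36236572265625), 89.974365234375)
tin 0.8 [-56.34  109.233 194.066]
[]
[]
```

```bash
python3 -c "
from bench import *
print(hand_in())"
```

```text
the job is handed in; nothing more can be done
None
```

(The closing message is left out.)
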